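# Free the seized knob of a vial clamp

### The arm

A 7-joint arm with a two-finger parallel gripper is mounted at the origin on the work surface; the furniture and walls round the work are solid. World frame = base frame: x ahead of the robot, y to its left, z up, the work surface at z = 0. Lengths are in m, angles in rad, forces in N, time in s.
With the tool pointing down it reaches from about 0.425 to 0.825 m from the base axis. Payload 3.6 kg.
Tool frame: the origin (TCP) lies where the fingers leave the gripper's body, on its centre line; the fingertips stand 73 mm ahead of it and the grasp point (between the pads) lies 54 mm ahead of it; z points along the fingers, y is the line along which they close (so a half turn about z gives the same grasp; the last joint's range is limited). The gripper opens to 85 mm and grips with 20 to 120 N. Pads are 22 mm wide; open, the fingers measure 114 mm over their backs; the gripper's body (76 mm by 85 mm) begins 54 mm behind the grasp point. The pads swing forward as they close: fully open they stand 13 mm farther back than shut.
Start: joints at [1.3, 0.615, -0.013, 1.423, 0.008, 1.103, -0.04], TCP at [0.158, -0.631, 0.304] pointing down, gripper open.
Joint ranges: [-3.12, 3.12], [-0.3, 2.06], [-1.34, 1.32], [0.26, 2.42], [-1.36, 4.5], [0.01, 1.98], [-2.84, 2.84]. Speed limits (rad/s): [2.79, 2.79, 3.14, 3.14, 3.14, 3.14, 3.14].

### API

Orientations are given as a unit quaternion [x, y, z, w].
In Python, from station import arm, snapshot, camera_info, ticket gives the robot as it stands. Calls block until the motion is done:
- arm.movep(position, orientation): joint-space move of the TCP to a pose.
- arm.line_to(position, velocity=0.15, ori=None): straight line of the TCP; ori=None keeps the orientation; velocity is the mean speed in m/s.
- arm.move_j(angles): joint-space move.
- arm.move_gripper(opening, effort=None): opening from 0.0 (shut) to 1.0 (fully open); effort is the grip in N (None keeps the last); returns when the fingers have stopped.
- arm.pause(seconds).
- arm.ik(position, orientation): joint angles nearest the present ones, or None.
- snapshot(name): name is "side" or "top" or "wrist"; returns the picture (420x560x3 uint8, blue, green, red); there is no depth.
- camera_info(name): a dict with "fx", "fy", "cx", "cy" (pixels), "R" (3x3) and "t" (3): a world point X has camera coordinates R X + t; the wrist camera has in their place "T_tool_cam" (4x4, takes a point from camera to tool coordinates, whose origin is the TCP and whose axes are the flange's). Camera axes: x right, y down, z forward; pixel columns grow to the right and rows downward; lengths in m; the calibration is good to about 2 mm. A picture is of the moment at which its call begins: read the wrist's pose just before it. camera_info takes no time and is no camera call.
A pose or a line that the arm cannot do raises arm.MotionError and nothing moves.
- ticket.finish_job(): hands the job in; it is judged then, once.
Readings, each from a call of its own:
- arm.read_time(): time.
- arm.read_joint_positions(): joint angles.
- arm.read_dq(): joint speeds.
- arm.read_effort(): joint torques, N m.
- arm.read_tool_pos(): TCP position.
- arm.read_eef_rot(): TCP orientation.
- arm.read_ft_force(): force on the tool from outside, world axes, zero at the start.
- arm.read_wrist_torque(): the same for the moment, N m.
- arm.read_opening(): opening from 0.0 (shut) to 1.0 (fully open).
- arm.read_finger_force(): force on a finger pad.
Only numpy, scipy, OpenCV 4.12 (cv2) and the standard library are available. Lean on these libraries where they do the work, as an engineer would, in place of code of your own. Each camera call takes 0.05 s, during which the arm holds its last target. There are 200 camera calls.

### The job

The black knob on the green vial clamp stand has seized. Break it loose with a short firm twist counter-clockwise (seen from above), never bearing on the knob with more than 25 N a finger (50 N in all, squeeze and twist together). Once it has given, and before it has turned 45 degrees, ease off to a light hold of at most 13 N a finger (26 N in all) and turn it on so to its open stop, so that the steel jaw clears the blue-capped vial. Then lift that vial out and gently stand it upright in the cream tray, leaving the knob open and the other vials, the bottle and the timer undisturbed.

Things in the scene. Friction and masses are not known exactly. Their poses are not given: they have to be found in the camera images.
- knob (a joint): angle of the clamp knob about its upright axis, rad: about 0 = clamped, grows counter-clockwise seen from above, hard stop at 2.40 = fully open. Seized for the first 0.25 rad or so: there it needs 0.4 to 0.7 N m (differs from case to case), then it snaps free and needs under 0.1 N m. It stays where it is left
- knob_grip (a point): on the knob axis, at mid height of its grip. Knob: round black plastic, ribbed, 48 mm diameter, 24 mm high (12 mm above and below this point), white pointer line on top; it stands 12 mm clear above the green housing, 92 mm above the worktop. It slips in too light a grip; how firm a squeeze breaks it loose differs, and twisting (also against the stop) adds to the force on it
- jaw (a joint): travel of the steel clamp jaw, m, driven by the knob (5 mm per rad): 0 = clamped, 0.012 = fully open. A 16 mm wide lip on the jaw hooks 8 mm over the vial's cap, 2.5 mm above it, so the vial cannot be lifted out until the jaw is open
- stand: clamp stand, fixed to the worktop, origin at the centre of its underside, z up. Steel base 80 x 215 x 6 mm; green housing 72 x 72 mm, up to z 64 mm, centred at y = -60 mm, with the knob on it; grey nest block 44 x 44 mm, up to z 26 mm, centred at y = +60 mm. The jaw runs along y between them, up to z 62 mm, and opens toward -y
- vial: glass vial with blue screw cap, an upright cylinder 21 mm in diameter, 48 mm high, about 30 g; origin at the centre of its underside, z up. It starts upright in the round hole of the grey nest: 24 mm wide, 20 mm deep, floor 6 mm above the worktop. Its upper 28 mm stand free; along the stand's x both sides are clear for fingers
- tray: cream open sorting tray, loose on the worktop, 0.5 kg, about 170 x 240 mm (x, y), origin at the centre of its underside. Flat inside 144 x 216 mm, inner floor 3 mm and rim 30 mm above the worktop
- black_cap_vial: bystander: loose glass vial with black cap, 21 mm in diameter, 48 mm high, origin under its centre
- white_cap_vial: bystander: loose glass vial with white cap, 21 mm in diameter, 48 mm high, origin under its centre
- dropper_bottle: bystander: loose amber dropper bottle with red teat, 36 mm in diameter, 106 mm high, origin under its centre
- timer: bystander: loose white laboratory timer lying flat, 66 x 62 x 17 mm, origin under its centre

How it is judged:
By the outcome, as a careful person would: the job done as asked, in the order asked, and still so for the second after the job is handed in, with the robot touching nothing.
It also fails if it takes over 72 s, if anything falls off the work surface, if the arm or the gripper's body presses on something with over 40 N, if the wrist force passes 120 N, or if a joint passes its speed limit or range.

## Working session

There is one attempt and no reset: what is moved stays moved. The work goes in short steps, each a Python script; the robot and the scene stay as the last script left them, time stands still between calls to the robot, and variables do not carry over. Pictures are saved under pics/ and viewed, at most 10 in all, crops included, and the job is handed in when it is done.

```bash
ls; mkdir -p pics; python3 - <<'E'
from station import arm,snapshot,camera_info
import cv2,numpy as np
for n in("top","side"):
    cv2.imwrite(f"pics/{n}0.png",snapshot(n)); c=camera_info(n); print(n,{k:np.round(v,3).tolist() for k,v in c.items()})
print(camera_info("wrist")["T_tool_cam"])
print(arm.read_time(),arm.read_tool_pos(),arm.read_eef_rot(),arm.read_opening(),arm.read_finger_force(),arm.read_ft_force())
E
```

```text
pics
top {'fx': 395.029, 'fy': 395.029, 'cx': 281.459, 'cy': 210.096, 'R': [[0.001, -1.0, 0.002], [-0.996, -0.001, -0.085], [0.085, -0.002, -0.996]], 't': [-0.069, 0.461, 1.033]}
side {'fx': 401.105, 'fy': 401.105, 'cx': 285.808, 'cy': 207.466, 'R': [[-0.99, -0.137, -0.023], [-0.058, 0.557, -0.829], [0.126, -0.819, -0.559]], 't': [0.452, 0.141, 0.828]}
[[ 1.33302285e-04 -9.48693563e-01 -3.16196942e-01  8.08805474e-02]
 [ 9.99999902e-01 -7.35788676e-06  4.43655941e-04  5.40225653e-04]
 [-4.23220077e-04 -3.16196970e-01  9.48693468e-01 -6.94671872e-02]
 [ 0.00000000e+00  0.00000000e+00  0.00000000e+00  1.00000000e+00]]
0.1 [ 0.15741047 -0.6301275   0.30284608] [ 9.92516490e-01  1.22105400e-01 -1.44153412e-04 -1.12629402e-03] 1.0006972934052805 0.0 [ 0.5496617  1.0322785 -0.0154047]
```

View pics/top0.png

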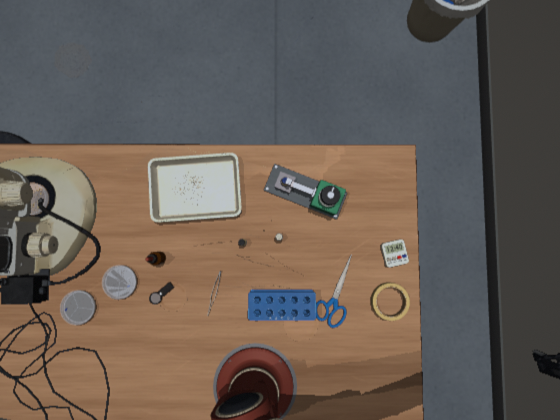

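View pics/side0.png

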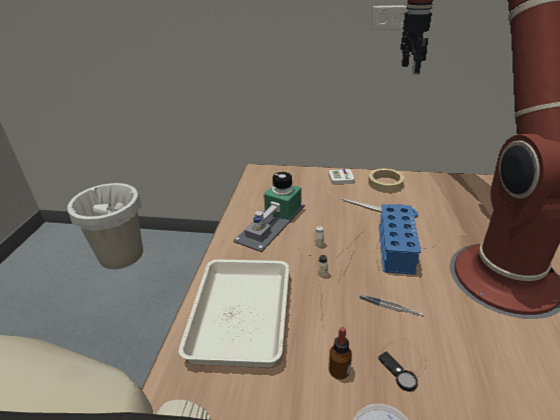

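The top view shows the stand with the blue cap near (286,183) and the knob near (330,196). The tray is centred near (195,188), with the black cap at (241,243) and the white cap at (279,238). The side view shows the knob at (282,180) and the blue cap at (258,216).

```bash
cat > h.py <<'E'
from station import arm,snapshot,camera_info,ticket
import cv2,numpy as np
from scipy.spatial.transform import Rotation as Ro
def cam(n,pose=None):
    c=camera_info(n)
    if n=="wrist":
        p,q=pose; R=Ro.from_quat(q).as_matrix(); T=np.array(c["T_tool_cam"])
        Rc=R@T[:3,:3]; o=R@T[:3,3]+p
    else:
        Rc=np.array(c["R"]).T; o=-Rc@np.array(c["t"])
    return c,Rc,o
def ray(C,uv):
    c,R,o=C; d=R@np.array([(uv[0]-c["cx"])/c["fx"],(uv[1]-c["cy"])/c["fy"],1]); return o,d/np.linalg.norm(d)
def onz(C,uv,z):
    o,d=ray(C,uv); return o+d*(z-o[2])/d[2]
def tri(C1,u1,C2,u2):
    o1,d1=ray(C1,u1);o2,d2=ray(C2,u2)
    s=np.linalg.lstsq(np.c_[d1,-d2],o2-o1,rcond=None)[0]; a=o1+s[0]*d1;b=o2+s[1]*d2
    return (a+b)/2,np.linalg.norm(a-b)
def proj(C,X):
    c,R,o=C; p=R.T@(np.array(X)-o); return np.array([c["fx"]*p[0]/p[2]+c["cx"],c["fy"]*p[1]/p[2]+c["cy"]])
def blobs(m,roi=None,amin=8):
    m=m.astype(np.uint8)
    if roi: k=np.zeros_like(m); x0,y0,x1,y1=roi; k[y0:y1,x0:x1]=1; m=m&k
    n,l,s,ce=cv2.connectedComponentsWithStats(m)
    return sorted([(int(s[i,4]),ce[i].round(1).tolist(),s[i,:4].tolist()) for i in range(1,n) if s[i,4]>=amin],reverse=True),l
def down(a): return np.array([np.cos(a/2),np.sin(a/2),0,0])
def pose(): return np.array(arm.read_tool_pos()),np.array(arm.read_eef_rot())
def wshot(name):
    P=pose(); im=snapshot("wrist"); cv2.imwrite(f"pics/{name}.png",im); return im,cam("wrist",P)
def yaw(): 
    x=Ro.from_quat(arm.read_eef_rot()).as_matrix()[:,0]; return np.arctan2(x[1],x[0])
E
python3 - <<'E'
from h import *
T,S=cam("top"),cam("side")
it,is_=cv2.imread("pics/top0.png"),cv2.imread("pics/side0.png")
for n,im,roi in(("top",it,(255,150,360,225)),("side",is_,(225,160,315,255))):
    h=cv2.cvtColor(im,cv2.COLOR_BGR2HSV); H,s,v=cv2.split(h)
    print(n,"green",blobs((H>60)&(H<95)&(s>100)&(v>40),roi)[0][:2])
    print("blue",blobs((H>110)&(H<135)&(s>70),roi,4)[0][:4])
    print("black",blobs((v<45),roi)[0][:3])
h=cv2.cvtColor(it,cv2.COLOR_BGR2HSV)
b,l=blobs((h[...,1]<70)&(h[...,2]>150),(140,145,250,230)); print(b[:2])
r=cv2.minAreaRect(np.argwhere(l>0)[:,::-1].astype(np.float32)); print(r)
print("tray",onz(T,b[0][2][:2],.03),onz(T,(b[0][2][0]+b[0][2][2],b[0][2][1]+b[0][2][3]),.03),onz(T,r[0],.03))
print("knob",tri(T,(330,196),S,(282,180)),onz(T,(330,196),.1),"vial",tri(T,(286,182),S,(258,216)))
for u in((241,243),(279,238)): print(onz(T,u,.048))
E
```

```text
top green [(386, [326.9, 198.3], [311, 181, 34, 34])]
blue [(20, [283.8, 179.9], [282, 178, 5, 6])]
black [(62, [320.9, 210.3], [310, 205, 24, 11]), (31, [324.4, 199.7], [321, 190, 11, 15])]
side green [(551, [284.7, 202.3], [265, 186, 36, 33])]
blue [(34, [256.6, 219.2], [254, 216, 6, 7])]
black [(215, [282.2, 181.3], [273, 172, 19, 17])]
[(3936, [195.9, 188.4], [156, 160, 80, 58]), (792, [192.6, 186.3], [148, 152, 94, 70])]
((193.6650848388672, 186.728515625), (64.4161148071289, 92.08106231689453), 85.76361083984375)
tray [0.59348871 0.26592394 0.03      ] [0.43889432 0.05100969 0.03      ] [0.5217851  0.16412336 0.03      ]
knob (array([ 0.48998822, -0.1894498 ,  0.09137998]), np.float64(0.0003540396052596139)) [ 0.48911968 -0.18835013  0.1       ] vial (array([ 0.53095381, -0.08027262,  0.0558486 ]), np.float64(0.00033680157935592696))
[0.37326734 0.03539294 0.048     ]
[ 0.38623882 -0.06240531  0.048     ]
```

```bash
python3 - <<'E'
from h import *
for a in np.arange(-3,3.2,.5):
    for P in((.49,-.189,.146),(.531,-.08,.1)):
        q=arm.ik(P,down(a)); print(round(a,2),P[1],None if q is None else np.round(q,2).tolist())
a0=np.deg2rad(-21)
arm.movep([.51,-.135,.30],down(a0)); arm.pause(.3)
im,C=wshot("w1"); print(arm.read_time(),pose(),camera_info("wrist")["fx"],np.round(arm.read_joint_positions(),2))
for X in((.49,-.189,.1),(.531,-.08,.054)): print(proj(C,X))
E
```

```text
-3.0 -0.189 [0.74, 0.73, -0.66, 1.93, 0.67, 0.71, 1.39]
-3.0 -0.08 [0.54, 0.84, -0.69, 1.93, 0.83, 0.69, 1.04]
-2.5 -0.189 [0.98, 0.95, -1.15, 1.93, 1.04, 1.03, 1.55]
-2.5 -0.08 [0.75, 1.06, -1.15, 1.92, 1.16, 1.05, 1.27]
-2.0 -0.189 [0.0, 0.7, 0.51, 1.96, -0.56, 0.63, -2.7]
-2.0 -0.08 [-0.2, 0.79, 0.49, 1.95, -0.67, 0.57, -2.83]
-1.5 -0.189 [0.09, 0.67, 0.37, 1.95, -0.42, 0.59, -2.34]
-1.5 -0.08 [-0.12, 0.76, 0.36, 1.95, -0.5, 0.52, -2.48]
-1.0 -0.189 [0.16, 0.66, 0.26, 1.95, -0.29, 0.57, -1.96]
-1.0 -0.08 [-0.05, 0.75, 0.25, 1.94, -0.36, 0.49, -2.11]
-0.5 -0.189 [0.25, 0.64, 0.11, 1.95, -0.13, 0.55, -1.62]
-0.5 -0.08 [0.02, 0.74, 0.15, 1.94, -0.21, 0.48, -1.76]
0.0 -0.189 [0.33, 0.64, -0.01, 1.95, 0.01, 0.55, -1.26]
0.0 -0.08 [0.09, 0.73, 0.04, 1.94, -0.05, 0.47, -1.41]
0.5 -0.189 [0.4, 0.64, -0.11, 1.94, 0.13, 0.56, -0.87]
0.5 -0.08 [0.16, 0.73, -0.08, 1.94, 0.11, 0.48, -1.07]
1.0 -0.189 [0.47, 0.65, -0.22, 1.94, 0.24, 0.57, -0.48]
1.0 -0.08 [0.22, 0.74, -0.18, 1.94, 0.26, 0.49, -0.71]
1.5 -0.189 [0.54, 0.66, -0.32, 1.94, 0.36, 0.59, -0.09]
1.5 -0.08 [0.29, 0.75, -0.29, 1.93, 0.4, 0.52, -0.34]
2.0 -0.189 [0.6, 0.68, -0.43, 1.94, 0.46, 0.62, 0.31]
2.0 -0.08 [0.36, 0.76, -0.4, 1.93, 0.54, 0.55, 0.03]
2.5 -0.189 [0.67, 0.7, -0.53, 1.94, 0.56, 0.66, 0.71]
2.5 -0.08 [0.44, 0.79, -0.52, 1.93, 0.67, 0.6, 0.4]
3.0 -0.189 [0.72, 0.72, -0.62, 1.93, 0.64, 0.69, 1.14]
3.0 -0.08 [0.52, 0.83, -0.65, 1.93, 0.8, 0.67, 0.79]
2.625 (array([ 0.50994303, -0.1353209 ,  0.29998163]), array([ 9.83198031e-01, -1.82542135e-01, -8.26747157e-06,  2.70171489e-05])) 304.9984371427413 [ 0.23  0.43 -0.02  1.78  0.01  0.93 -1.73]
[335.94660172 198.80400259]
[218.38936943 187.20651722]
```

View pics/w1.png

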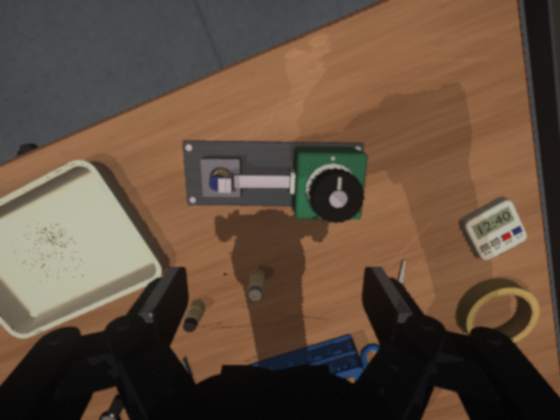

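The wrist view shows the stand nearly aligned with the image. The knob is at about (336,193) with its pointer straight up, the blue cap is at (220,181) under the jaw lip, and the housing spans about (297..366,150..220).

```bash
cat >> h.py <<'E'
def meas(im,C,knob_px,vial_px,r=70):
    H,s,v=cv2.split(cv2.cvtColor(im,cv2.COLOR_BGR2HSV)); out={}
    for n,m,u in(("black",(v<60)&(s<120),knob_px),("green",(H>60)&(H<95)&(s>100),knob_px),("blue",(H>108)&(H<135)&(s>110)&(v>50),vial_px)):
        u=np.round(u).astype(int); b,l=blobs(m,(max(u[0]-r,0),max(u[1]-r,0),u[0]+r,u[1]+r))
        if not b: continue
        k=l[int(b[0][1][1]),int(b[0][1][0])] or np.bincount(l[l>0]).argmax()
        pts=np.argwhere(l==np.bincount(l[l>0]).argmax())[:,::-1].astype(np.float32)
        out[n]=dict(box=b[0][2],area=b[0][0],circ=cv2.minEnclosingCircle(pts),rect=cv2.minAreaRect(pts))
    return out
E
python3 - <<'E'
from h import *
im=cv2.imread("pics/w1.png"); C=cam("wrist",pose())
M=meas(im,C,(336,195),(220,181),45)
for k,v in M.items(): print(k,v)
c=M["black"]["circ"][0]; print("knob",onz(C,c,.092),onz(C,(338,198),.104))
print("vial",onz(C,M["blue"]["circ"][0],.054))
arm.movep([.505,-.175,.235],down(np.deg2rad(-21))); arm.pause(.3)
im,C=wshot("w2"); M=meas(im,C,proj(C,(.49,-.189,.1)),proj(C,(.531,-.08,.05)),90)
for k,v in M.items(): print(k,v)
print("knob",onz(C,M["black"]["circ"][0],.092))
print(arm.read_time(),pose())
E
```

```text
black {'box': [309, 169, 54, 53], 'area': 1925, 'circ': ((335.7957763671875, 194.97970581054688), 27.70024299621582), 'rect': ((335.5, 195.0), (52.0, 53.0), 90.0)}
green {'box': [295, 153, 71, 65], 'area': 1609, 'circ': ((330.5, 185.5), 45.39282989501953), 'rect': ((330.0, 185.0), (64.0, 70.0), 90.0)}
blue {'box': [210, 177, 7, 12], 'area': 64, 'circ': ((214.5, 182.5), 5.700977325439453), 'rect': ((213.0, 182.5), (11.0, 6.0), 90.0)}
knob [ 0.49081543 -0.1906151   0.092     ] [ 0.49147257 -0.19052469  0.104     ]
vial [ 0.53715374 -0.07818223  0.054     ]
black {'box': [211, 198, 127, 68], 'area': 3934, 'circ': ((273.56744384765625, 236.13343811035156), 63.55038833618164), 'rect': ((275.51593017578125, 238.55410766601562), (67.94564819335938, 120.08998107910156), 73.61045837402344)}
green {'box': [257, 176, 85, 77], 'area': 2279, 'circ': ((298.5738525390625, 213.44342041015625), 53.87470626831055), 'rect': ((299.0, 214.0), (76.0, 84.0), 90.0)}
blue {'box': [154, 204, 9, 15], 'area': 79, 'circ': ((160.0, 211.0), 7.280210018157959), 'rect': ((157.33998107910156, 210.61997985839844), (7.353911399841309, 14.424979209899902), 8.130102157592773)}
knob [ 0.49474479 -0.16960248  0.092     ]
3.3833 (array([ 0.50564543, -0.17432784,  0.2360644 ]), array([ 9.83375459e-01, -1.81580655e-01,  1.08100446e-03, -6.19428458e-05]))
```

View pics/w2.png

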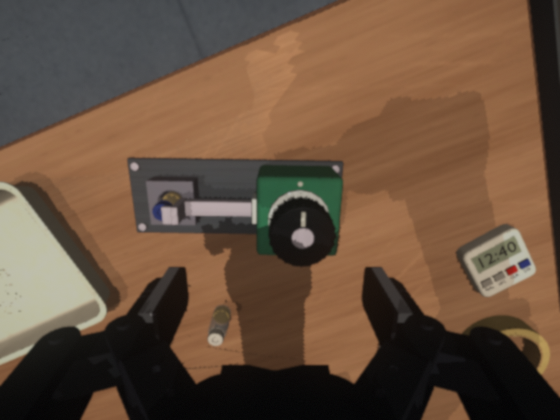

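The second wrist view shows the knob at about (302,232) with its hub at (302,238), and the cap and lip at about (165,212). The base's top edge runs from (130,158) to (342,162).

```bash
python3 - <<'E'
from h import *
P1=(np.array([ 0.50994303,-0.1353209,0.29998163]),np.array([9.83198031e-01,-1.82542135e-01,-8.26747157e-06,2.70171489e-05]))
C1=cam("wrist",P1);C2=cam("wrist",pose())
print("hub",tri(C1,(338,198),C2,(302,238)),"mid",tri(C1,(335.8,195),C2,(302,232)))
print("mid@.092",onz(C2,(302,232),.092),"hub@.104",onz(C2,(302,238),.104))
T,S=cam("top"),cam("side")
a,b=onz(C2,(130,158),.006),onz(C2,(342,162),.006); d=a-b; print(np.rad2deg(np.arctan2(d[1],d[0])),np.linalg.norm(d))
a,b=onz(C2,(135,167),.006),onz(C2,(336,169),.006); d=a-b; print(np.rad2deg(np.arctan2(d[1],d[0])),np.linalg.norm(d))
a,b=onz(C2,(257.5,253),.064),onz(C2,(337,254),.064); d=a-b; print(np.rad2deg(np.arctan2(d[1],d[0])),np.linalg.norm(d))
# nest top corners
a,b=onz(C2,(147,179),.026),onz(C2,(194,180),.026); print("nest top edge",a,b)
E
```

```text
hub (array([ 0.49215597, -0.19040277,  0.10661349]), np.float64(0.0005135408850650092)) mid (array([ 0.49005795, -0.19091656,  0.09106778]), np.float64(0.000888489367625189))
mid@.092 [ 0.49002733 -0.19116888  0.092     ] hub@.104 [ 0.49073607 -0.19034139  0.104     ]
68.00215806855412 0.20841036469706253
68.50948881088283 0.19928227824735578
68.28892884930089 0.06981475871861928
nest top edge [ 0.56434411 -0.06940459  0.026     ] [ 0.54776839 -0.11009803  0.026     ]
```

```bash
cat >> h.py <<'E'
def st(t=""):
    print(t,"t%.2f"%arm.read_time(),"j7 %.3f"%arm.read_joint_positions()[6],"op %.3f"%arm.read_opening(),"ff",np.round(arm.read_finger_force(),2),"F",np.round(arm.read_ft_force(),1),"M",np.round(arm.read_wrist_torque(),2))
E
python3 - <<'E'
from h import *
a=np.deg2rad(-21.7); K=[.4905,-.191]
arm.move_gripper(.75,20)
arm.movep(K+[.19],down(a)); arm.line_to(K+[.143],.06); arm.pause(.2); st("down"); print(pose()[0])
for o in(.62,.59,.57): arm.move_gripper(o,20); st(o)
arm.move_gripper(.5,20); arm.pause(.2); st("closed")
E
```

```text
down t5.18 j7 -1.631 op 0.753 ff 0.0 F [-0.5 -0.1 -0.2] M [ 0.01 -0.02 -0.01]
[ 0.49069308 -0.19109445  0.14336001]
0.62 t5.45 j7 -1.631 op 0.618 ff 0.0 F [-0.3 -0.2  0.4] M [0.02 0.01 0.01]
0.59 t5.67 j7 -1.631 op 0.593 ff 0.31 F [0.4 1.2 0.9] M [ 0.11 -0.06  0.04]
0.57 t5.88 j7 -1.631 op 0.570 ff 1.47 F [1.2 4.  2.7] M [ 0.59 -0.15  0.01]
closed t6.30 j7 -1.631 op 0.557 ff 20.31 F [0.3 5.6 5.1] M [ 1.21 -0.26  0.08]
```

```bash
python3 - <<'E'
from h import *
arm.move_gripper(.61,20); 
d=np.array([.37,.93,0])*.0015
arm.line_to(pose()[0]*[1,1,0]+d+[0,0,.1435],.05); st("open"); print(pose()[0])
for o in(.58,.565,.558,.552,.545): arm.move_gripper(o,20); st(o)
E
```

```text
open t6.78 j7 -1.632 op 0.606 ff 0.0 F [ 0.8 -0.4  0.3] M [-0.    0.03  0.06]
[ 0.49029656 -0.19107487  0.14327536]
0.58 t6.99 j7 -1.632 op 0.579 ff 0.27 F [-0.   0.  -0.4] M [ 0.11 -0.09 -0.02]
0.565 t7.21 j7 -1.632 op 0.567 ff 0.89 F [0.6 2.2 0.3] M [ 0.39 -0.14  0.04]
0.558 t7.42 j7 -1.632 op 0.559 ff 6.32 F [1.2 2.6 0.9] M [ 0.63 -0.1  -0.08]
0.552 t7.64 j7 -1.632 op 0.557 ff 17.86 F [0.8 3.3 3.4] M [ 0.77 -0.05 -0.02]
0.545 t7.86 j7 -1.632 op 0.555 ff 20.07 F [0.7 4.2 4. ] M [ 0.9  -0.07  0.02]
```

```bash
cat > tw.py <<'E'
from h import *
arm.move_gripper(.56,20)
p=pose()[0]; arm.line_to(p+np.array([.37,.93,0])*.001,.05); 
arm.move_gripper(.5525,20); st("sq")
q=np.array(arm.read_joint_positions()); q0=q[6]; pk=0; why="end"
for i in range(24):
    q[6]+=.02; arm.move_j(q)
    ff=arm.read_finger_force(); m=arm.read_wrist_torque()[2]; F=np.array(arm.read_ft_force())
    print("%.2f cmd%.3f act%.3f ff%.1f Mz%.2f F%s"%(arm.read_time(),q[6]-q0,arm.read_joint_positions()[6]-q0,ff,m,F.round(1)))
    pk=max(pk,abs(m))
    if ff>24: why="force"; break
    if pk>.3 and abs(m)<.45*pk: why="snap"; break
if why!="end": arm.move_gripper(.5575,20)
st(why)
E
python3 tw.py
```

```text
sq t8.54 j7 -1.635 op 0.557 ff 16.8 F [-0.1  0.3  4.8] M [0.2  0.13 0.08]
8.79 cmd0.020 act0.020 ff16.9 Mz0.04 F[0.5 2.2 3.7]
9.04 cmd0.040 act0.040 ff16.8 Mz0.09 F[0.3 0.6 3.5]
9.29 cmd0.060 act0.060 ff16.8 Mz0.03 F[-0.8  1.7  3.4]
9.54 cmd0.080 act0.080 ff16.8 Mz-0.04 F[-0.1  1.8  3.1]
9.79 cmd0.100 act0.100 ff16.8 Mz0.01 F[-0.9  1.6  3.6]
10.04 cmd0.120 act0.120 ff16.8 Mz-0.15 F[-0.6  2.2  4. ]
10.29 cmd0.140 act0.139 ff16.8 Mz-0.19 F[-0.4  2.5  3.7]
10.54 cmd0.160 act0.161 ff16.8 Mz0.09 F[-0.3  1.   3. ]
10.79 cmd0.180 act0.180 ff16.8 Mz0.16 F[-0.1  0.9  2.1]
11.04 cmd0.200 act0.200 ff16.8 Mz0.04 F[-0.   2.5  3.3]
11.29 cmd0.220 act0.220 ff16.8 Mz-0.11 F[0.4 1.7 3. ]
11.54 cmd0.240 act0.240 ff16.9 Mz0.07 F[0.5 0.5 1.7]
11.79 cmd0.260 act0.260 ff16.9 Mz0.22 F[ 0.3 -0.   2.3]
12.04 cmd0.280 act0.280 ff16.9 Mz0.20 F[-0.1  0.8  2.2]
12.29 cmd0.300 act0.300 ff16.9 Mz0.15 F[0.7 0.6 1.8]
12.54 cmd0.320 act0.320 ff16.9 Mz0.19 F[0.1 1.3 2.6]
12.79 cmd0.340 act0.340 ff16.9 Mz0.12 F[0.3 1.9 2.9]
13.04 cmd0.360 act0.360 ff16.9 Mz0.02 F[-0.9  1.8  2.8]
13.29 cmd0.380 act0.380 ff16.9 Mz0.03 F[-0.5  1.7  2. ]
13.54 cmd0.400 act0.400 ff16.9 Mz0.01 F[0.7 1.3 3.5]
13.79 cmd0.420 act0.420 ff16.9 Mz0.03 F[-1.1  0.9  3.7]
14.04 cmd0.440 act0.440 ff16.9 Mz0.13 F[-1.2  0.6  2.7]
14.29 cmd0.460 act0.460 ff16.9 Mz0.05 F[0.  0.1 2.1]
14.54 cmd0.480 act0.480 ff16.9 Mz0.07 F[-0.3  0.7  2.4]
end t14.54 j7 -1.155 op 0.560 ff 16.87 F [-0.3  0.7  2.4] M [0.28 0.07 0.07]
```

```bash
python3 - <<'E'
from h import *
im,C=wshot("w3"); print(np.round(arm.read_effort(),2)); u=proj(C,(.4905,-.191,.104)); print(u)
x,y=u.astype(int); a=im[max(y-60,0):y+60,x-80:x+80]; cv2.imwrite("pics/w3c.png",cv2.resize(a,None,fx=4,fy=4,interpolation=cv2.INTER_CUBIC))
t=snapshot("top"); cv2.imwrite("pics/t3.png",t)
E
```

```text
[  0.45 -39.81   0.8   -9.88   0.12  -0.2   -0.05]
[276.27513047 309.45673003]
```

View pics/w3c.png

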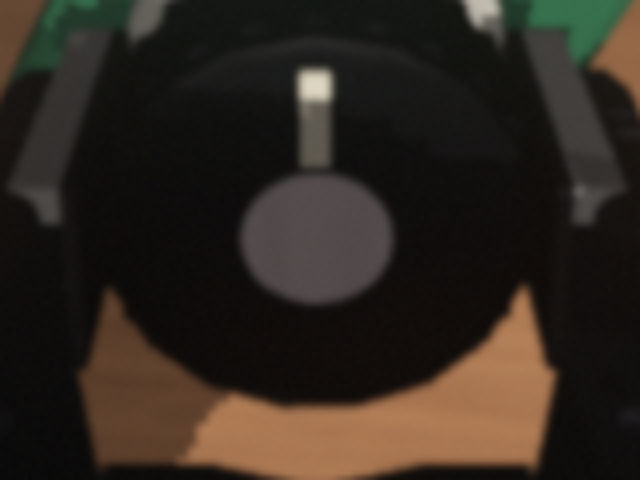

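The crop shows the pointer straight up at (315,120), aligned with the tool while the housing appears rotated. So the knob has turned about 0.48 rad with the gripper and has given. I'll ease off now.

```bash
cat > ease.py <<'E'
from h import *
o=.558
for i in range(8):
    arm.move_gripper(o,20); ff=arm.read_finger_force(); print(round(o,4),round(ff,2),round(arm.read_opening(),4))
    if 6<=ff<=10: break
    o+= .001 if ff>10 else -.001
st("eased")
open("o.txt","w").write(str(o))
E
python3 ease.py
```

```text
0.558 9.52 0.562
eased t14.86 j7 -1.155 op 0.562 ff 9.52 F [0.3 1.7 1.9] M [0.25 0.04 0.08]
```

```bash
python3 - <<'E'
from h import *
o=float(open("o.txt").read()); q=np.array(arm.read_joint_positions()); q0=-1.635
def hold(lo,hi):
    global o
    for _ in range(4):
        ff=arm.read_finger_force()
        if lo<=ff<=hi: return ff
        o+=.0005 if ff>hi else -.0005; arm.move_gripper(o,20)
    return ff
while q[6]-q0<2.2:
    q[6]+=.08; arm.move_j(q); ff=hold(6,10.5)
    print("%.2f k%.3f ff%.1f Mz%.2f F%s o%.4f"%(arm.read_time(),arm.read_joint_positions()[6]-q0,ff,arm.read_wrist_torque()[2],np.round(arm.read_ft_force(),1),o))
    if ff>12: print("STOP"); break
st()
im,C=wshot("w4")
E
```

```text
15.11 k0.558 ff9.5 Mz0.00 F[-0.3  1.8  2.4] o0.5580
15.36 k0.637 ff9.5 Mz0.06 F[0.  0.5 3.5] o0.5580
15.61 k0.717 ff9.5 Mz0.02 F[0.2 0.7 2.1] o0.5580
15.86 k0.797 ff9.5 Mz0.01 F[-0.9  0.8  1.3] o0.5580
16.11 k0.877 ff9.5 Mz0.08 F[-0.1  0.7  2.9] o0.5580
16.36 k0.957 ff9.5 Mz0.04 F[-0.4  0.4  1.7] o0.5580
16.61 k1.037 ff9.5 Mz0.03 F[-0.2  1.1  2.2] o0.5580
16.86 k1.117 ff9.5 Mz0.01 F[-0.2  0.8  2.7] o0.5580
17.11 k1.197 ff9.5 Mz0.04 F[-0.2  0.1  2.3] o0.5580
17.36 k1.277 ff9.5 Mz0.02 F[-0.1 -0.2  1.6] o0.5580
17.61 k1.357 ff9.5 Mz0.03 F[0.1 0.1 1.7] o0.5580
17.86 k1.437 ff9.5 Mz0.07 F[0.  0.  1.5] o0.5580
18.11 k1.517 ff9.5 Mz0.05 F[ 0.1 -0.7  2.6] o0.5580
18.36 k1.597 ff9.5 Mz0.05 F[-0.3 -0.1  1.1] o0.5580
18.61 k1.677 ff9.5 Mz0.11 F[ 0.7 -1.7  1.2] o0.5580
18.86 k1.757 ff9.5 Mz0.07 F[ 0.1 -0.7  1.5] o0.5580
19.11 k1.837 ff9.4 Mz0.10 F[ 0.9 -1.6  1.5] o0.5580
19.36 k1.917 ff9.4 Mz0.04 F[ 1.1 -0.4 -0.3] o0.5580
19.61 k1.997 ff9.4 Mz0.09 F[ 0.8 -0.4  0.9] o0.5580
19.86 k2.077 ff9.4 Mz0.03 F[ 0.5 -1.2  1.3] o0.5580
20.11 k2.157 ff9.4 Mz0.08 F[ 0.9 -0.8  0.3] o0.5580
20.36 k2.237 ff9.4 Mz0.08 F[ 1.3 -1.4  1.3] o0.5580
 t20.36 j7 0.602 op 0.557 ff 9.4 F [ 1.3 -1.4  1.3] M [-0.19 -0.24  0.08]
```

```bash
python3 - <<'E'
from h import *
o=float(open("o.txt").read())+.0008; arm.move_gripper(o,20); st("soft")
q=np.array(arm.read_joint_positions()); q0=-1.635; q[6]=.602
while q[6]-q0<2.46:
    q[6]+=.02; arm.move_j(q)
    M=np.mean([arm.read_wrist_torque()[2] for _ in range(5)]); ff=arm.read_finger_force(); e=arm.read_effort()[6]
    print("%.2f k%.3f ff%.1f Mz%.3f e7 %.3f F%s"%(arm.read_time(),arm.read_joint_positions()[6]-q0,ff,M,e,np.round(arm.read_ft_force(),1)))
    if ff>11 or M<-.15 : print("STOP"); break
st()
im,C=wshot("w5"); x,y=proj(C,(.4905,-.191,.104)).astype(int); print(x,y)
a=im[y-60:y+60,x-80:x+80]; b=cv2.imread("pics/w4.png")[y-60:y+60,x-80:x+80]
cv2.imwrite("pics/w5c.png",cv2.resize(np.hstack([b,a]),None,fx=2.5,fy=2.5,interpolation=cv2.INTER_CUBIC))
E
```

```text
soft t20.62 j7 0.604 op 0.562 ff 7.19 F [ 0.9 -1.6 -0.3] M [-0.23 -0.29 -0.02]
20.88 k2.257 ff7.2 Mz0.081 e7 -0.040 F[ 2.1 -1.5  0.7]
21.12 k2.277 ff7.2 Mz0.083 e7 -0.037 F[ 1.8 -1.3  0.9]
21.38 k2.297 ff7.2 Mz0.139 e7 -0.037 F[ 0.9 -0.2 -0.4]
21.62 k2.317 ff7.2 Mz0.045 e7 -0.037 F[ 1.2 -1.4 -0.4]
21.88 k2.337 ff7.2 Mz0.096 e7 -0.037 F[ 1.3 -0.8  0.3]
22.12 k2.357 ff7.2 Mz0.023 e7 -0.037 F[ 1.5 -1.7  0.9]
22.38 k2.377 ff7.2 Mz0.090 e7 -0.037 F[ 1.1 -2.  -0.3]
22.62 k2.396 ff7.2 Mz-0.113 e7 0.116 F[ 1.5 -1.2 -0.2]
22.88 k2.416 ff7.2 Mz-0.178 e7 0.173 F[ 0.6  0.  -0.7]
STOP
 t22.88 j7 0.781 op 0.559 ff 7.19 F [ 0.6  0.  -0.7] M [-0.05 -0.34 -0.18]
273 309
```

View pics/w5c.png

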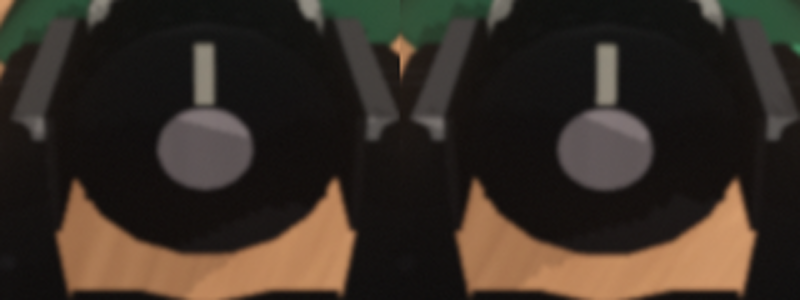

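The left half (before) and right half (after) both show the pointer at tool-up, so there was no slip. The torque jump at 2.40 rad means the stop is reached. I'll release and look at the vial.

```bash
python3 - <<'E'
from h import *
arm.move_gripper(.75,20); p=pose()[0]; p[2]=.22; arm.line_to(p,.15)
d=np.array([.925,-.372])
V=np.array([.535,-.080])
arm.movep([*(V+.02*d),.22],down(np.deg2rad(-21.7))); arm.pause(.3)
im,C=wshot("w6"); print(arm.read_time(),pose()[0])
u=proj(C,(*V,.054)); x,y=u.astype(int); print(u)
H,s,v=cv2.split(cv2.cvtColor(im,cv2.COLOR_BGR2HSV))
b,l=blobs((H>108)&(H<135)&(s>90)&(v>40),(x-50,y-50,x+50,y+50)); print(b[:3])
cv2.imwrite("pics/w6c.png",cv2.resize(im[max(y-75,0):y+75,max(x-60,0):x+140],None,fx=4,fy=4)); print(max(x-60,0),max(y-75,0))
E
```

```text
26.0583 [ 0.5534515  -0.08758941  0.22005283]
[273.51379581 233.99558599]
[(253, [272.3, 231.7], [264, 222, 17, 19])]
213 158
```

View pics/w6c.png

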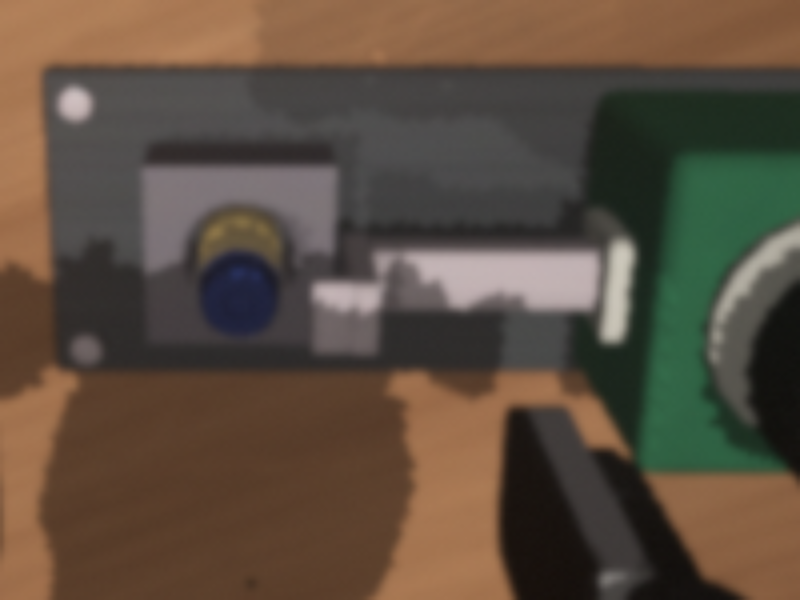

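The crop shows the blue cap at (239,290) in the nest. The jaw lip (312..380) is clear of it by about 8 px, so the jaw is open.

```bash
python3 - <<'E'
from h import *
C=cam("wrist",pose()); V=onz(C,(272.3,231.7),.050)[:2]; print(V)
a=np.deg2rad(68.3)
arm.move_gripper(.55,20)
arm.movep([*V,.20],down(a)); arm.line_to([*V,.104],.08); arm.pause(.2); st("down"); print(pose()[0])
for o in(.32,.28,.26): arm.move_gripper(o,20); st(o)
arm.move_gripper(.1,20); st("grip")
E
```

```text
[ 0.53577192 -0.07908353]
down t29.05 j7 -0.029 op 0.554 ff 0.0 F [ 0.8 -1.1  0.3] M [ 0.04  0.02 -0.02]
[ 0.53598901 -0.07912458  0.10443125]
0.32 t29.38 j7 -0.029 op 0.321 ff 0.0 F [-0.8 -0.8 -0.1] M [ 0.03 -0.    0.06]
0.28 t29.59 j7 -0.029 op 0.281 ff 0.0 F [-0.2 -0.8 -0.1] M [ 0.02 -0.02 -0.03]
0.26 t29.81 j7 -0.029 op 0.261 ff 0.0 F [0.4 0.1 0.8] M [ 0.03 -0.03 -0.01]
grip t30.02 j7 -0.029 op 0.236 ff 20.17 F [ 0.  -0.1  0.9] M [-0.   -0.   -0.07]
```

```bash
python3 - <<'E'
from h import *
p=pose()[0]; P=[.52,.145]
arm.line_to([p[0],p[1],.19],.08); st("lift")
arm.line_to([*P,.19],.12); arm.line_to([*P,.112],.08); arm.line_to([*P,.1045],.03); arm.pause(.2)
b=np.mean([arm.read_ft_force()[2] for _ in range(5)]); z=.1045
while z>.0985:
    z-=.0006; arm.line_to([*P,z],.01); f=np.mean([arm.read_ft_force()[2] for _ in range(5)])-b
    print(round(z,4),round(f,2),end="; ")
    if f>1.5: break
st("\nset"); print(pose()[0])
cv2.imwrite("pics/s7.png",snapshot("side"))
E
```

```text
lift t31.25 j7 -0.067 op 0.234 ff 20.11 F [-1.   0.7 -0.1] M [ 0.05  0.01 -0.03]
0.1039 1.28; 0.1033 1.18; 0.1027 0.39; 0.1021 0.76; 0.1015 0.36; 0.1009 0.37; 0.1003 5.82; 
set t36.75 j7 -0.411 op 0.236 ff 20.53 F [-1.4 -0.3  4.3] M [-0.03  0.28 -0.05]
[0.52002546 0.14502874 0.10080237]
```

View pics/s7.png

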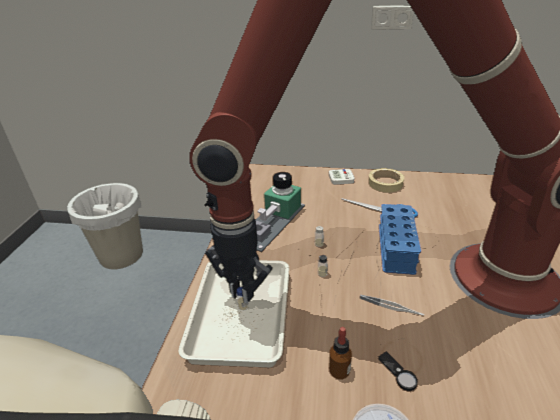

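The vial is in the tray at about (240,293), and contact came at the expected height. I'll release gently, retreat and check.

```bash
python3 - <<'E'
from h import *
p=pose()[0]; arm.line_to([.52,.145,.1009],.01)
for o in(.245,.26,.3,.5): arm.move_gripper(o,20)
arm.pause(.2); arm.line_to([.52,.145,.22],.1); arm.line_to([.49,.10,.27],.15); arm.pause(.5)
st("up"); im,C=wshot("w8"); cv2.imwrite("pics/t8.png",snapshot("top")); print(proj(C,(.52,.145,.05)),proj(C,(.52,.145,.003)))
E
```

```text
up t40.69 j7 -0.433 op 0.497 ff 0.0 F [ 0.9 -0.1 -0.5] M [-0.02 -0.02 -0.02]
[286.9016068  137.91441117] [285.25514372 133.61813019]
```

View pics/w8.png

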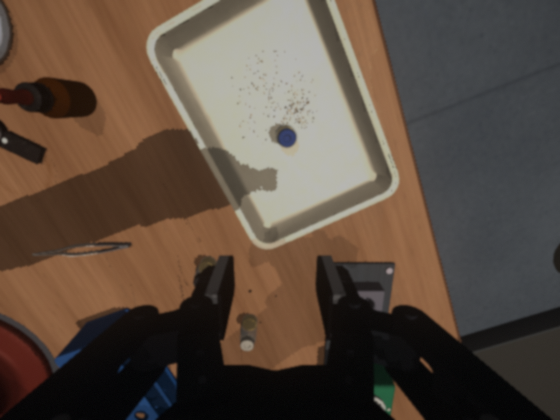

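The blue cap appears round at (287,137), where an upright vial should be, so the vial is standing in the tray. The knob was left at its stop, and nothing else has been disturbed.

```bash
python3 -c "
from station import ticket; print(ticket.finish_job())"
```

```text
the job is handed in; nothing more can be done
None
```

The job is handed in at about 41 s of the 72 s allowed: the knob is open at its 2.40 rad stop and the blue-capped vial stands upright in the cream tray. The finger force read at most 16.9 N during the break-loose twist and 9.5 N after easing off at about 0.48 rad, though the initial test squeezes before the twist reached 20.3 N. The wrist torque never clearly showed the moment the knob gave, so I confirmed that from the camera. The other items looked untouched in the final pictures but were not re-measured.

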